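Open the battery bay of the gauge readout

ROBOT

A 7-joint arm with a two-finger parallel gripper is mounted at the origin on a cart in front of the work surface, level with it; the furniture and walls round the work are solid. World frame = base frame: x ahead of the robot, y to its left, z up, the work surface at z = 0. Lengths are in mm, angles in rad, forces in N, time in s.
With the tool pointing down it reaches from about 400 to 875 mm from the base axis. Payload 4.4 kg.
Tool frame: the origin (TCP) lies at the very end of the fingers, on their centre line; the grasp point (between the pads) lies 19 mm behind it; z points along the fingers, y is the line along which they close (so a half turn about z gives the same grasp; the last joint's range is limited). The gripper opens to 85 mm and grips with 20 to 120 N. Pads are 22 mm wide; open, the fingers measure 114 mm over their backs; the gripper's body (76 mm by 85 mm) begins 54 mm behind the grasp point. The pads swing forward as they close: fully open they stand 13 mm farther back than shut.
Start: joints at [1.108, 0.628, 0.038, 1.517, -0.027, 0.996, -0.02], TCP at [251.234, -599.499, 195.313] pointing down, gripper open.
Joint ranges: [-3.06, 3.06], [-0.37, 2.12], [-1.25, 1.32], [0.18, 2.47], [-1.1, 4.24], [0.23, 1.98], [-2.94, 2.94]. Speed limits (rad/s): [2.57, 2.57, 3.14, 3.14, 3.14, 3.14, 3.14].

INTERFACE

Orientations are given as a unit quaternion [w, x, y, z].
In Python, from cell import r, imaging gives the robot as it stands. The module is installed in compiled form; this text tells all that it offers.
- The arm moves only by the tool jog_arm, never from a script. Its argument "steps" is a list that holds one entry, the list of rows, each a list of 6 numbers: the shift along the tool's x, y, z in m, then the turn, a rotation vector about the tool's x, y, z in degrees. A call has 1 to 20 rows; each row shifts and turns the commanded pose from where the row before left it, along the tool's axes as they then stand; what a row does not reach is not made up. A row lasts 1/12 s, in which the tool goes at most 41.7 mm and 7.16 degrees, less where a joint would pass 70% of its speed; a pose out of reach is approached as far as the arm can. A call is refused whole if a number of a shift passes 0.0417 or a number of a turn 7.16, either way. A call with a gripper value outside its range is refused whole. "jaw" is the opening, from 0 (shut) to 1 (fully open), set as the call begins (left out, the last holds). The fingers move at their own pace and stop on an object; "force" is the grip in N (left out, the last holds). Time passes only in rows, so rows that do not move let the fingers close. It gives the time, the measured TCP pose, the force, the opening and the grip force at its end, in the units of the state.
- r.observe(): the state, without advancing time (a new reading comes with each control period).
- imaging.capture(name): name is "scene" or "top"; returns a dict with "image" (400x640x3 uint8, red, green, blue), "vertical_fov" (degrees; the focal length in pixels is half the picture's height over the tangent of half this angle, whatever the lens; pixels are square), "cx", "cy" (the principal point, pixels), "k1" (the pictures are not rectified: a ray, as slopes to the right and down, at radius r is drawn at 1 + k1 r^2 times it, then the intrinsics apply), "extrinsics" (4x4, takes a point from camera to world coordinates). Camera axes: x right, y down, z forward; pixel columns grow to the right and rows downward; lengths in mm; the calibration is good to about 2 mm. A picture is of the moment at which its call begins. There is no depth.
- r.close_job(): hands the job in; it is judged then, once.
The state is a dict: "time": time; "joints": joint angles; "qd": joint speeds; "effort": joint torques, N m; "ee_pos": TCP position; "tcp_rot": TCP orientation; "ft_force": force on the tool from outside, world axes, zero at the start; "wrist_torque": the same for the moment, N m; "width": opening from 0.0 (shut) to 1.0 (fully open); "grasp_force": force on a finger pad.
Only numpy, scipy, OpenCV 4.12 (cv2) and the standard library are available. Lean on these libraries where they do the work, as an engineer would, in place of code of your own. Each camera call takes 0.05 s, during which the arm holds its last target. There are 200 camera calls.

TASK

The bench readout has gone blank and its cells are due for a change, so open its battery bay: press the snap tab down with a fingertip until the cover springs loose, then push the cover off its seat by its finger bar until the whole battery bay lies open, and leave the cover lying flat on the free part of the readout's top. Only press and push: do not lift or carry the cover, and leave the ring gauge, the plug gauge, the gauge block and the pack of fresh cells where they are.

Things in the scene. Friction and masses are not known exactly. Their poses are not given: they have to be found in the camera images.
- readout: Light grey bench readout, 150 mm deep, 220 mm wide, 60 mm high, fixed. Origin on the bench, 78 mm behind its front edge, mid-width; x to its back, y to its left end, z up. Behind the sloping front with blank display and keys the top (x -20 to 72 mm) is a flat deck, z = 60 mm. The battery cover sits on its left half, centred at x 25, y 36 mm, between two rails (8 mm high, y 30 to 70 mm).
- deck_free (a point): On the readout's deck, 81 mm to the right (-y) of the cover's seat: a good place for the middle of the removed cover. The deck is free from y = 0 to -105 mm; a rim 5 mm high closes it at the right end and along the back of this half.
- battery_cover: Dark cover, 72 (x) by 70 (y) by 9 mm, 65 to 130 g. Origin: centre of its underside, on the deck; axes as readout. It can slide only to -y (right), out from under the rails, with 1 N. The snap tab's tooth blocks it until the tab is pressed; then two sprung pins kick it 11 mm to the right and it stays free. The bay is wholly open when it has moved 62 mm from its seat; the rim stops it at 105 mm.
- finger_bar (a point): Top of the left (+y) face of the finger bar on the cover, at its middle. The bar runs along the cover's x, 44 mm long, 6 mm thick, 9 mm above the cover's flat top (which is 9 mm above the deck). To its left this flat top is free for 29 mm: a fingertip set there pushes the bar to the right (-y).
- snap_tab (a joint): Angle of the snap tab, rad: 0 at rest, 0.38 fully pressed; it frees the cover at about 0.25 and springs back when let go. A small dark rocker on the deck just beyond the cover's left end, pad 26 (x) by 17 mm (y). Press its raised bead straight down: 7 mm travel, 1.5 N at first, about 4 N at the bottom.
- tab_bead (a point): Top of the bead on the snap tab's pad, at its middle, the place to press; 74.5 mm above the bench at rest, at x 25, y 98 mm of the readout. Bead 24 mm long (x), 6 mm wide. A pin barrel (8 mm above the deck) stands on either side, 23 mm off in x.
- bay_centre (a point): Centre of the battery bay's mouth (60 mm in x, 53 mm in y), level with the deck; fixed on the readout at x 25, y 36 mm.
- ring_gauge: Bystander: knurled steel ring, 39 mm across, 17 mm high, in front of the readout. Origin at its underside.
- plug_gauge: Bystander: double-ended plug gauge with a black grip, 84 mm long, 16 mm thick, lying in front of the readout. Origin at its underside.
- gauge_block: Bystander: steel gauge block 9 x 35 x 20 mm, near the readout's front, to the right. Origin at its underside.
- fresh_cells: Bystander: banded pack of four fresh cells, 58 x 50 x 15 mm, lying on the bench to the front right. Origin at its underside.
Things that resemble listed ones, but are neither listed nor needed, are in the scene too. There is more than one size of the battery_cover; the job needs the larger.

How it is judged (in metres and radians):
On the way, in this order (a step that is already met when the one before it is completed fails the run):
1. the snap tab is pressed and the cover springs loose by itself (value of joint snap_tab above 0.15 rad and y of battery_cover in the frame of readout between 0.015 and 0.03 m and contact force between the fingers and battery_cover below 0.3 N).
2. the cover is pushed off its seat by the fingers (y of battery_cover in the frame of readout below 0 m and contact force between the fingers and battery_cover above 0.05 N).
At the end, for the whole second after the job is handed in: The battery bay is wholly open (cover at least 62 mm to the right of its seat); the cover lies flat (height within 4 mm, tilt under 5 degrees) and still on the readout's deck, turned by less than 20 degrees and within 30 mm of its line of travel; the snap tab has sprung back (y of battery_cover in the frame of readout between -0.078 and -0.026 m and x of battery_cover in the frame of readout between -0.005 and 0.055 m and z of battery_cover in the frame of readout between 0.057 and 0.064 m and angle between battery_cover's own z axis and vertical below 0.08 rad and angle between the y axis of battery_cover and the y axis of readout, either way round below 0.35 rad and value of joint snap_tab below 0.08 rad and linear speed of battery_cover below 0.01 m/s); the robot touches nothing.
It fails at once if the cover is lifted (more than 15 mm above the deck) or tipped (z of battery_cover in the frame of readout above 0.075 m or angle between battery_cover's own z axis and vertical above 0.4 rad).
It fails at once if a bystander is moved by more than 15 mm (distance of any of ring_gauge, plug_gauge, gauge_block, fresh_cells from where it was at the start of the episode above 0.015 m).
It also fails if it takes over 40 s, if anything falls off the work surface, if the arm or the gripper's body presses on something with over 40 N, if the wrist force passes 120 N, or if a joint passes its speed limit or range.

## Working session

There is one attempt and no reset: what is moved stays moved. The work goes in short steps, Python scripts to look and compute and a tool call to move; the robot and the scene stay as the last step left them, time stands still between calls to the robot, and variables do not carry over. Pictures are saved under pics/ and viewed, at most 10 in all, crops included, and the job is handed in when it is done.

Besides the shell and the picture viewer there is one more tool, called by a JSON object that holds its "api" and its "payload", one argument or row to a line. jog_arm: Moves the arm, as the interface text tells. Its arguments: {"type":"object","properties":{"steps":{"type":"array","items":{"type":"array","items":{"type":"array","items":{"type":"number"}}}},"jaw":{"type":"number"},"force":{"type":"number"}},"required":["steps"]}

```bash
mkdir -p pics
cat > h.py <<'E'
import numpy as np, cv2
from cell import r, imaging
def cap(n,f=None):
    d=imaging.capture(n)
    if f: cv2.imwrite('pics/'+f,d['image'][:,:,::-1])
    return d
def K(d):
    f=200/np.tan(np.radians(d['vertical_fov'])/2)
    return f,d['cx'],d['cy'],d['k1'],np.array(d['extrinsics'])
def proj(d,P):
    f,cx,cy,k,E=K(d); P=np.atleast_2d(P)
    q=(P-E[:3,3])@E[:3,:3]; s=q[:,:2]/q[:,2:]
    s=s*(1+k*(s**2).sum(1,keepdims=True)); return s*f+[cx,cy]
def unproj(d,uv,z):
    f,cx,cy,k,E=K(d); s0=(np.atleast_2d(uv)-[cx,cy])/f; s=s0.copy()
    for _ in range(30): s=s0/(1+k*(s**2).sum(1,keepdims=True))
    v=np.c_[s,np.ones(len(s))]@E[:3,:3].T; t=(z-E[2,3])/v[:,2]
    return E[:3,3]+v*t[:,None]
E
python3 - <<'E'
from h import *
a=cap('top','top1.png');b=cap('scene','scene1.png')
for d in(a,b): print([np.round(x,3) for x in K(d)])
s=r.observe();print({k:np.round(v,3) for k,v in s.items()})
E
```

```text
[np.float64(444.345), np.float64(321.347), np.float64(197.256), np.float64(-0.072), array([[-7.000000e-03, -9.960000e-01,  8.400000e-02,  4.324490e+02],
       [-1.000000e+00,  7.000000e-03, -3.000000e-03, -3.240500e+01],
       [ 2.000000e-03, -8.400000e-02, -9.960000e-01,  1.033364e+03],
       [ 0.000000e+00,  0.000000e+00,  0.000000e+00,  1.000000e+00]])]
[np.float64(402.104), np.float64(323.368), np.float64(197.207), np.float64(0.014), array([[-8.39000e-01, -2.94000e-01,  4.59000e-01,  1.33265e+02],
       [-5.45000e-01,  4.56000e-01, -7.03000e-01,  5.44881e+02],
       [-2.00000e-03, -8.40000e-01, -5.43000e-01,  5.34300e+02],
       [ 0.00000e+00,  0.00000e+00,  0.00000e+00,  1.00000e+00]])]
{'time': np.float64(0.1), 'joints': array([ 1.108,  0.629,  0.038,  1.518, -0.027,  0.996, -0.02 ]), 'qd': array([ 0.   , -0.002,  0.   , -0.001, -0.001,  0.002,  0.   ]), 'effort': array([ 3.0000e-03, -5.6453e+01,  1.2300e+00, -1.9398e+01,  1.1000e-02,
        5.0000e-03,  0.0000e+00]), 'ee_pos': array([ 251.024, -598.914,  194.5  ]), 'tcp_rot': array([-0.001,  0.98 ,  0.197, -0.   ]), 'ft_force': array([0.054, 0.626, 0.039]), 'wrist_torque': array([-0.025, -0.039,  0.026]), 'grasp_force': np.float64(0.0), 'width': np.float64(1.001)}
```

View pics/top1.png

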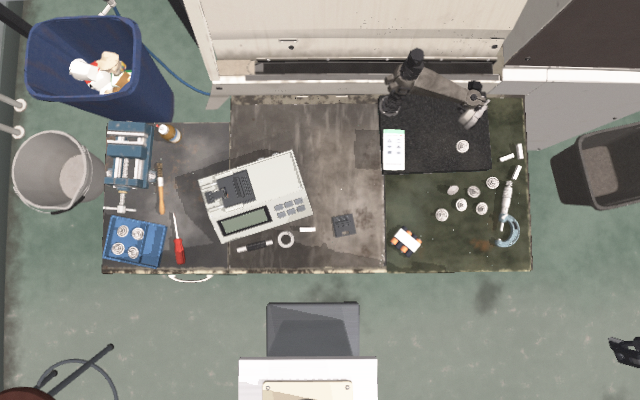

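View pics/scene1.png

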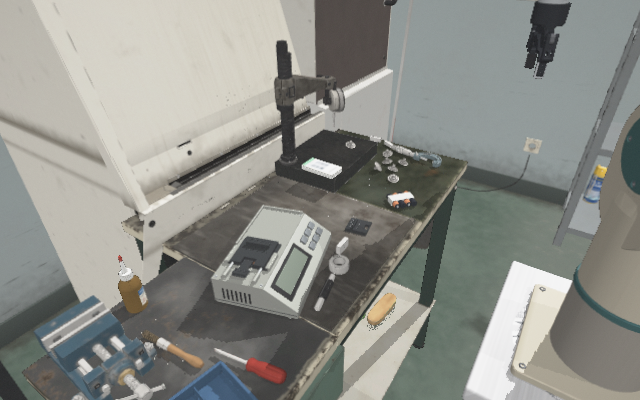

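The readout is at about (255,197) in the top view. There are two dark covers: one on the readout's deck at (236,187), and a smaller loose one on the bench at (343,224). The one on the readout is the larger and sits between the rails, so it fits the description. An enlarged crop should confirm this.

Run:
```python
import cv2
a=cv2.imread('pics/top1.png')[140:250,190:360]
b=cv2.imread('pics/scene1.png')[200:320,205:375]
cv2.imwrite('pics/c1.png',cv2.resize(a,None,fx=4.7,fy=4.7,interpolation=cv2.INTER_CUBIC))
cv2.imwrite('pics/c2.png',cv2.resize(b,None,fx=4.7,fy=4.7,interpolation=cv2.INTER_CUBIC))
```

```text
(no output)
```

View pics/c1.png

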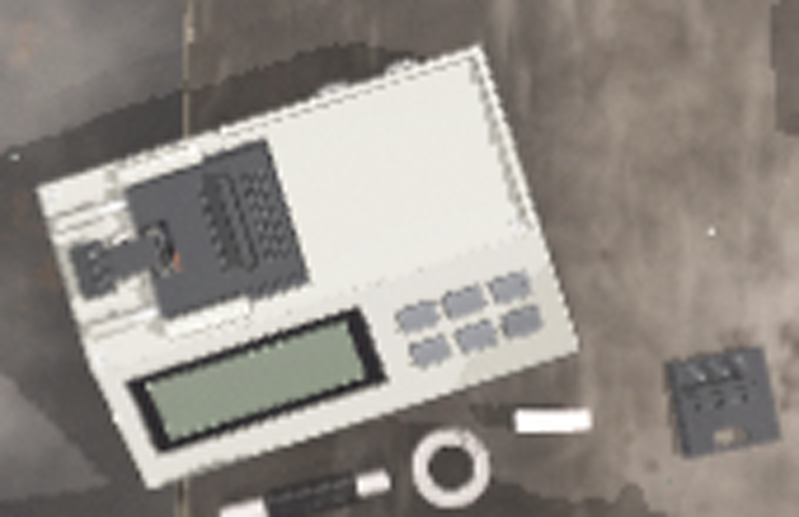

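View pics/c2.png

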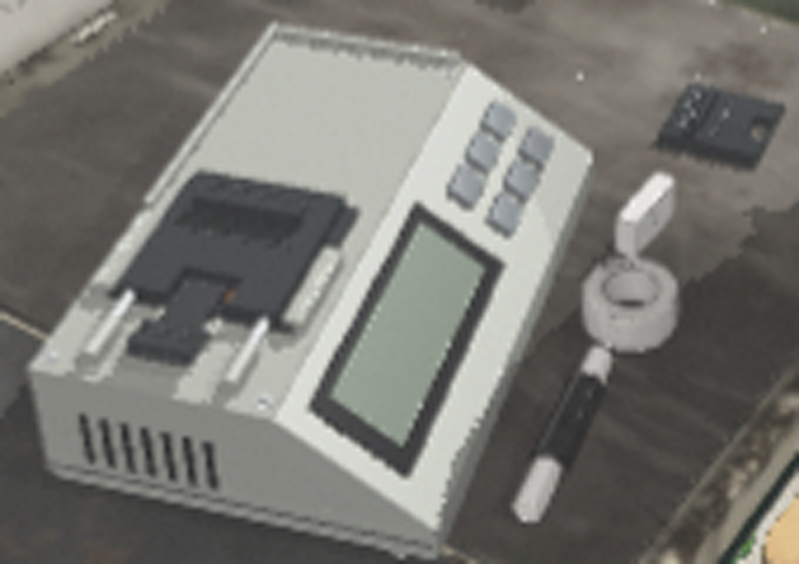

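The crop confirms it: the cover on the deck (crop 130–310, 140–315) is the larger one. It has the finger bar at (238,222), the tab pad at (95,270) and the rails. The bench one is smaller and loose. Next I'll fit the readout's pose from corners seen in both views.

```bash
cat > fit.py <<'E'
from h import *
from scipy.optimize import least_squares
T=[((38,187),(72,110,60)),((480,45),(72,-110,64)),((97,362),(-20,110,60)),((265,140),(61,1,69)),((310,283),(-11,1,69)),((128,187),(61,71,69))]
S=[((32,372),(72,110,60)),((275,24),(72,-110,65)),((285,408),(-20,110,60)),((462,58),(-20,-110,65)),((200,172),(61,1,69)),((357,208),(-11,1,69))]
a=cap('top');b=cap('scene')
def w(P,p): 
    c,s=np.cos(p[2]),np.sin(p[2]); P=np.atleast_2d(P).astype(float)
    return np.c_[P[:,0]*c-P[:,1]*s+p[0],P[:,0]*s+P[:,1]*c+p[1],P[:,2]]
def px(L,o): return (np.array([l[0] for l in L])+.5)/4.7-.5+o
tu,su=px(T,(190,140)),px(S,(205,200))
tP=[l[1] for l in T];sP=[l[1] for l in S]
f=lambda p:np.r_[proj(a,w(tP,p))-tu,proj(b,w(sP,p))-su]
R=[]
for g in (lambda p:f(p).ravel(),lambda p:f(p)[:6].ravel(),lambda p:f(p)[6:].ravel()):
    o=least_squares(g,[460,120,.3],x_scale=[10,10,.1],loss='soft_l1');R.append(o.x)
    print(np.round(o.x,3),np.degrees(o.x[2]),o.cost)
p=R[0];print(np.round(f(p),1).tolist())
for n,P in dict(bead=(25,98,74.5),barleft=(25,36,78),seat=(25,36,69),end=(25,-34,69)).items():
    print(n,w(P,p).round(1),'top',proj(a,w(P,p)).round(1),'scene',proj(b,w(P,p)).round(1))
np.save('p.npy',p)
E
python3 fit.py
```

```text
[5.19325e+02 1.11280e+02 3.11000e-01] 17.832171381554428 11.660925052893068
[5.19759e+02 1.11140e+02 3.04000e-01] 17.40695981487051 3.643673488955943
[5.18342e+02 1.11849e+02 3.16000e-01] 18.12195435441115 7.228955826214328
[[0.4, 0.9], [0.6, -0.1], [-0.1, 3.1], [-0.4, -0.4], [-0.1, 0.3], [-1.6, -0.4], [0.3, -0.3], [-0.5, -0.4], [-1.6, 2.6], [1.7, -1.2], [-2.2, -0.7], [1.0, -2.0]]
bead [[513.1 212.2  74.5]] top [[207.7 198.1]] scene [[240.  272.2]]
barleft [[532.1 153.2  78. ]] top [[234.5 189.1]] scene [[255.  246.8]]
seat [[532.1 153.2  69. ]] top [[235.3 189.5]] scene [[255.5 250.7]]
end [[553.5  86.6  69. ]] top [[265.7 179.5]] scene [[270.1 227.5]]
```

{"api": "jog_arm", "payload": {
  "steps": [
    [[0, 0, 0, 0, 0, -7.1], [0, 0, 0, 0, 0, -7.1], [0, 0, 0, 0, 0, -7.1], [0, 0, 0, 0, 0, -7.1], [0, 0, 0, 0, 0, -7.1], [0, 0, 0, 0, 0, -7.1], [0, 0, 0, 0, 0, -7.1], [0, 0, 0, 0, 0, -7.1], [0, 0, 0, 0, 0, -7.1], [0, 0, 0, 0, 0, -7.1], [0, 0, 0, 0, 0, -7.1], [0, 0, 0, 0, 0, -7.1], [0, 0, 0, 0, 0, 0]]
  ],
  "jaw": 0,
  "force": 30
}}

```text
time: 1.28
ee_pos: [250.9, -599.4, 195.0]
tcp_rot: [-0.0, 0.587, 0.809, 0.0]
ft_force: [-0.2, -0.7, 0.5]
width: -0.0
grasp_force: 0.0
```

{"api": "jog_arm", "payload": {
  "steps": [
    [[0.03, 0.0216, 0, 0, 0, 0], [0.03, 0.0216, 0, 0, 0, 0], [0.03, 0.0216, 0, 0, 0, 0], [0.03, 0.0216, 0, 0, 0, 0], [0.03, 0.0216, 0, 0, 0, 0], [0.03, 0.0216, 0, 0, 0, 0], [0.03, 0.0216, 0, 0, 0, 0], [0.03, 0.0216, 0, 0, 0, 0], [0.03, 0.0216, 0, 0, 0, 0], [0.03, 0.0216, 0, 0, 0, 0], [0.03, 0.0216, 0, 0, 0, 0], [0.03, 0.0216, 0, 0, 0, 0], [0.03, 0.0216, 0, 0, 0, 0], [0.03, 0.0216, 0, 0, 0, 0], [0.03, 0.0216, 0, 0, 0, 0], [0.03, 0.0216, 0, 0, 0, 0], [0.03, 0.0216, 0, 0, 0, 0], [0.03, 0.0216, 0, 0, 0, 0], [0.03, 0.0216, 0, 0, 0, 0], [0.03, 0.0216, 0, 0, 0, 0]]
  ]
}}

```text
time: 2.95
ee_pos: [477.8, 106.1, 195.4]
tcp_rot: [0.0, 0.59, 0.807, -0.0]
ft_force: [0.5, 0.3, -0.3]
width: 0.004
grasp_force: 0.0
```

```bash
sed -i '/^T=/s/((97,362),(-20,110,60)),//; /^S=/s/((285,408),(-20,110,60)),//; s/\[:6\]/[:5]/; s/\[6:\]/[5:]/' fit.py; python3 fit.py
cat > go.py <<'E'
from h import *
from scipy.spatial.transform import Rotation as Ro
def tgt(P,p):
    s=r.observe();w,x,y,z=s['tcp_rot'];M=Ro.from_quat([x,y,z,w])
    c,q=np.cos(p[2]),np.sin(p[2]);W=np.array([P[0]*c-P[1]*q+p[0],P[0]*q+P[1]*c+p[1],P[2]])
    G=Ro.from_matrix(np.array([[-q,c,0],[c,q,0],[0,0,-1]]).T)
    d=W-s['ee_pos']; L=np.array([[c,q],[-q,c]])@(s['ee_pos'][:2]-p[:2])
    print('shift',M.inv().apply(d).round(1),'turn deg',(M.inv()*G).as_rotvec(degrees=True).round(2),'local',L.round(1),'z',s['ee_pos'][2].round(1),'t',round(float(s['time']),2),'F',np.round(s['ft_force'],2))
E
python3 -c "
from go import *
tgt((25,98,95),np.load('p.npy'))"
```

```text
[5.18933e+02 1.12106e+02 3.07000e-01] 17.56482480615678 6.3335881400851495
[5.19313e+02 1.11042e+02 3.09000e-01] 17.72208525510324 1.6644059778127303
[5.17919e+02 1.13468e+02 3.04000e-01] 17.422595208765767 3.7268446676946043
[[0.1, 0.8], [0.4, 0.2], [-0.7, -0.2], [-0.5, 0.4], [-1.9, -0.4], [-0.1, -0.1], [-0.3, -0.3], [1.9, -0.9], [-2.2, -0.5], [0.8, -1.6]]
bead [[513.2 213.1  74.5]] top [[207.3 198.1]] scene [[239.6 272.5]]
barleft [[531.9 154.   78. ]] top [[234.1 189.2]] scene [[254.8 247.1]]
seat [[531.9 154.   69. ]] top [[234.9 189.6]] scene [[255.3 251. ]]
end [[553.   87.2  69. ]] top [[265.4 179.7]] scene [[270.1 227.8]]
shift [ 84.6  63.4 101.7] turn deg [ 0.28 -0.25  0.69] local [-37.9  12.2] z 196.0 t 3.05 F [-0.51 -0.05  0.78]
```

{"api": "jog_arm", "payload": {
  "steps": [
    [[0.0283, 0.021, 0, 0, 0, 0.7], [0.0283, 0.021, 0, 0, 0, 0], [0.0283, 0.021, 0, 0, 0, 0], [0, 0, 0.033, 0, 0, 0], [0, 0, 0.033, 0, 0, 0], [0, 0, 0.033, 0, 0, 0], [0, 0, 0, 0, 0, 0], [0, 0, 0, 0, 0, 0]]
  ]
}}

```text
time: 3.72
ee_pos: [510.9, 203.3, 95.4]
tcp_rot: [-0.001, 0.594, 0.804, -0.002]
ft_force: [0.6, -0.4, 0.2]
width: 0.003
grasp_force: 0.0
```

Run:
```python
from go import *
tgt((25,98,95),np.load('p.npy'))
b=cap('scene')['image'][180:320,190:360,::-1];a=cap('top')['image'][150:250,180:320,::-1]
z=lambda i,s:cv2.resize(i,s,interpolation=cv2.INTER_CUBIC)
cv2.imwrite('pics/c3.png',np.hstack([z(b,(425,350)),z(a,(375,350))]))
```

```text
shift [8.7 5.1 0.3] turn deg [-0.22  0.04 -0.45] local [19.9 89.3] z 95.4 t 3.72 F [ 0.63 -0.44  0.21]
```

View pics/c3.png

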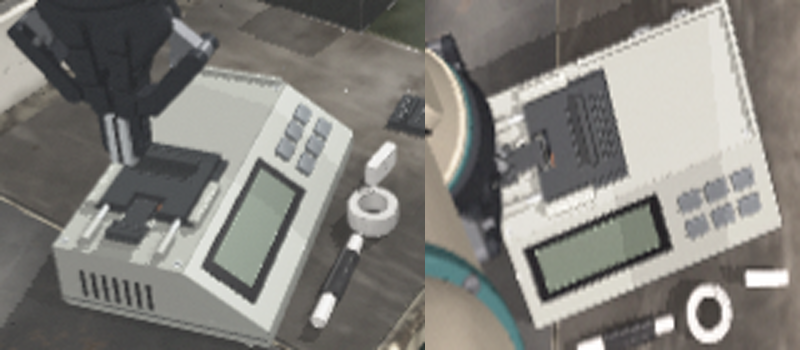

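Run:
```python
from go import *
b=cap('scene');a=cap('top');e=r.observe()['ee_pos'];print(e,proj(b,e),proj(a,e))
p=np.load('p.npy');c,q=np.cos(p[2]),np.sin(p[2])
R=np.array([[c,-q,0],[q,c,0],[0,0,1]]);o=np.array([p[0],p[1],0])
im=b['image'][:,:,::-1].copy();im=cv2.resize(im[190:310,190:350],None,fx=5,fy=5,interpolation=cv2.INTER_CUBIC)
pts=dict(bead=[(13,98,74.5),(37,98,74.5)],pad=[(12,106.5,71),(38,106.5,71)],bar1=[(2,48,68),(2,90,68)],bar2=[(48,48,68),(48,90,68)],cov=[(61,71,69),(61,1,69),(-11,1,69),(-11,71,69)],deck=[(72,110,60),(-20,110,60)],base=[(72,110,0),(-78,110,0)])
for n,L in pts.items():
    u=(proj(b,np.array(L)@R.T+o)-190)*5; cv2.polylines(im,[u.astype(np.int32)],False,(0,0,255) if n!='bead' else (0,255,0),1)
u=(proj(b,e)[0]-190)*5;cv2.circle(im,tuple(u.astype(int).tolist()),5,(255,0,255),1)
cv2.imwrite('pics/c4.png',im)
```

```text
[513.68989097 204.85070158  98.53171805] [[241.19646639 258.34994198]] [[208.33368758 196.89976065]]
```

View pics/c4.png

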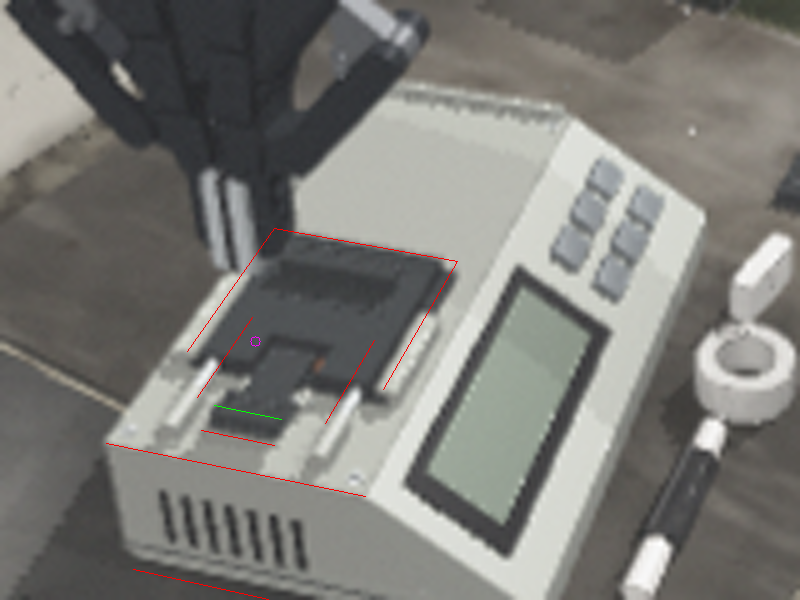

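The fingertips appear at crop (235,270), but the measured TCP projects to (255,342). I'll sort out this mismatch before pressing.

```bash
cat > ov.py <<'E'
from go import *
import sys
def ov(f,x0=195,y0=170,w=130,h=100,k=6):
    for _ in range(3):
        b=cap('scene');s=r.observe();e=s['ee_pos'];print(np.round(e,1),np.round(s['joints'],3))
    w_,x,y,z=s['tcp_rot'];M=Ro.from_quat([x,y,z,w_]).as_matrix()
    im=cv2.convertScaleAbs(b['image'][y0:y0+h,x0:x0+w,::-1],alpha=1.6,beta=10)
    im=cv2.resize(im,None,fx=k,fy=k,interpolation=cv2.INTER_CUBIC)
    for dz in (0,-40):
        P=np.array([(11,14.5,dz),(11,-14.5,dz),(-11,-14.5,dz),(-11,14.5,dz)])@M.T+e
        u=((proj(b,P)-[x0,y0]+.5)*k).astype(np.int32);cv2.polylines(im,[u],True,(255,0,255),1)
    cv2.imwrite('pics/'+f,im)
ov(sys.argv[1])
E
python3 ov.py c5.png
```

```text
[513.6 204.7  98.4] [-0.168  0.646 -0.401  1.881  0.381  0.687 -0.494]
[513.4 204.6  98.2] [-0.168  0.646 -0.401  1.881  0.381  0.687 -0.494]
[513.1 204.4  97.9] [-0.168  0.646 -0.401  1.881  0.381  0.686 -0.494]
```

View pics/c5.png

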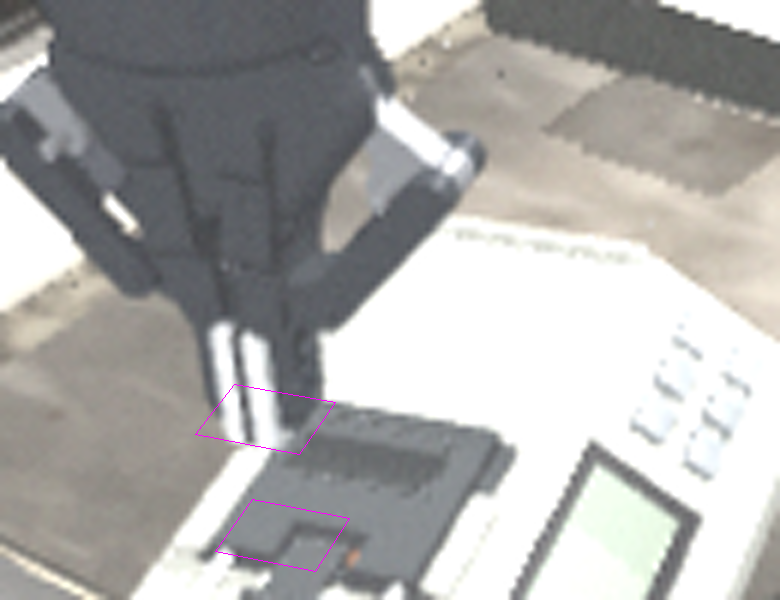

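Run:
```python
from go import *
b=cap('scene');p=np.load('p.npy');c,q=np.cos(p[2]),np.sin(p[2])
for uv in [(237,244.5),(229,237),(250,240)]:
  for z in (60,98,115,138):
    W=unproj(b,uv,z)[0];print(uv,z,W.round(1),'local',(np.array([[c,q],[-q,c]])@(W[:2]-p[:2])).round(1))
a=cap('top');im=cv2.convertScaleAbs(a['image'][130:250,130:290,::-1],alpha=1.3,beta=20)
im=cv2.resize(im,None,fx=5,fy=5,interpolation=cv2.INTER_CUBIC)
e=r.observe()['ee_pos']
for z in(0,80,150):
  u=(proj(a,e+[0,0,z])[0]-130+.5)*5;cv2.circle(im,tuple(u.astype(int).tolist()),5,(255,0,255),1)
cv2.imwrite('pics/c6.png',im)
```

```text
(237, 244.5) 60 [580.  150.7  60. ] local [69.8 18.4]
(237, 244.5) 98 [544.2 182.3  98. ] local [45.2 59.3]
(237, 244.5) 115 [528.2 196.4 115. ] local [34.2 77.6]
(237, 244.5) 138 [506.5 215.5 138. ] local [ 19.4 102.3]
(229, 237) 60 [608.  142.5  60. ] local [94.1  2.2]
(229, 237) 98 [569.9 174.8  98. ] local [67.5 44.4]
(229, 237) 115 [552.9 189.2 115. ] local [55.7 63.2]
(229, 237) 138 [529.9 208.7 138. ] local [39.6 88.8]
(250, 240) 60 [568.7 127.9  60. ] local [52.2  0. ]
(250, 240) 98 [533.8 161.3  98. ] local [29.  42.4]
(250, 240) 115 [518.2 176.2 115. ] local [18.7 61.4]
(250, 240) 138 [497.1 196.5 138. ] local [ 4.6 87. ]
```

View pics/c6.png

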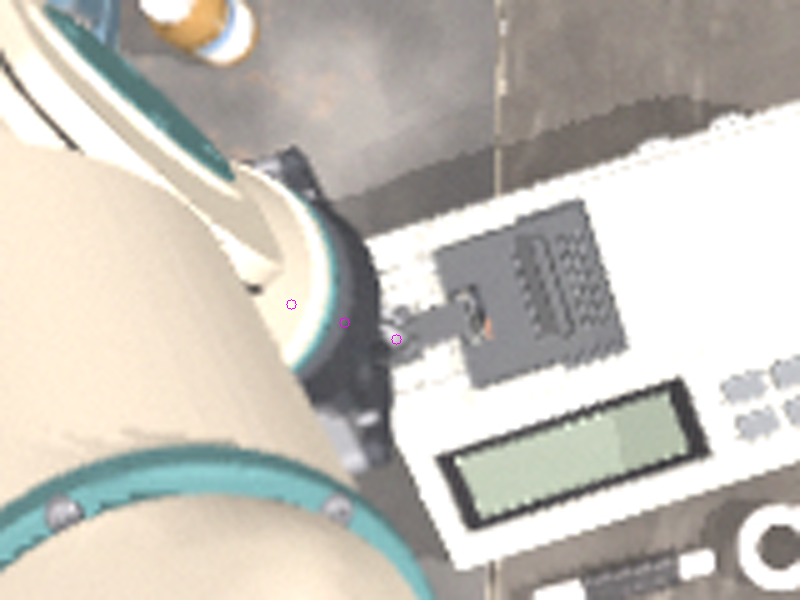

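Run:
```python
from go import *
b=cap('scene');a=cap('top')
for z in (0,13,40,60): print(z,proj(b,[251.0,-599,195+z]).round(1),proj(a,[251.0,-599,195+z]).round(1))
print(r.observe()['ee_pos'],r.observe()['time'])
i=cv2.imread('pics/scene1.png')[0:100,490:600]
cv2.imwrite('pics/c7.png',cv2.resize(i,None,fx=5,fy=5,interpolation=cv2.INTER_CUBIC))
```

```text
0 [[526.8  91.9]] [[615.1 325.4]]
13 [[528.2  86.9]] [[619.4 326.7]]
40 [[531.2  76.3]] [[628.8 329.5]]
60 [[533.4  68.3]] [[636.1 331.7]]
[512.34246859 204.25511377  96.76699458] 4.2667
```

View pics/c7.png

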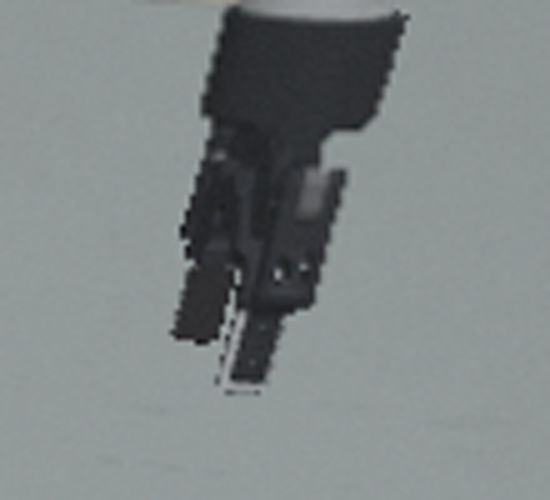

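```bash
cat >> fit.py <<'E'
g=lambda q:np.r_[proj(a,w(tP,q)+[0,0,q[3]])-tu,proj(b,w(sP,q)+[0,0,q[3]])-su].ravel()
o=least_squares(g,[519,112,.3,0],x_scale=[10,10,.1,10]);print('zfree',o.x.round(2),o.cost)
# finger tips, triangulate gripper from start picture: tip mean scene
E
python3 fit.py | tail -1
python3 - <<'E'
import cv2
i=cv2.imread('pics/top1.png')[310:380,560:640]
s=cv2.imread('pics/scene1.png')
cv2.imwrite('pics/c8.png',cv2.resize(i,None,fx=7,fy=7,interpolation=cv2.INTER_CUBIC))
E
```

```text
zfree [ 5.1984e+02  1.1126e+02  3.1000e-01 -2.6600e+00] 6.86364616326505
```

View pics/c8.png

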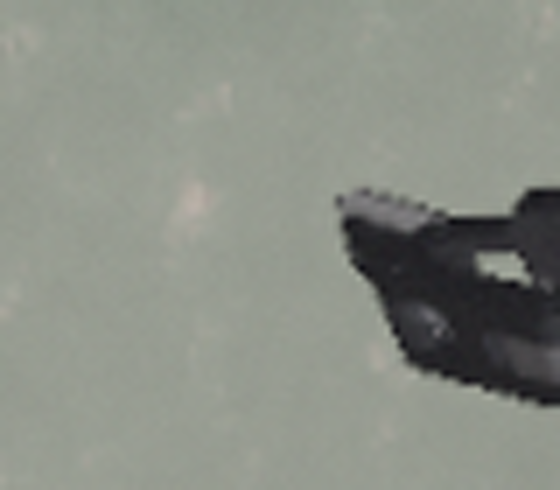

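Run:
```python
from go import *
b=cap('scene');a=cap('top')
ty=np.array([.386,-.923,0]);tx=np.array([.923,.386,0]);c=np.array([251.,-599,195])
for z in (0,13,30,40,50):
  o=[0,0,z]
  print(z,'scene fingers',[proj(b,c+s*50*ty+o).round(1).tolist() for s in(1,-1)],'top L',[proj(a,c-k*ty+m*tx+o).round(1).tolist() for k in (43,57) for m in (11,-11)])
for _ in range(4):
  s=r.observe();print(s['time'],s['ee_pos'].round(2),np.round(s['qd'],4),s['joints'].round(4)); cap('top')
```

```text
0 scene fingers [[[522.4, 86.0]], [[531.6, 98.4]]] top L [[[593.9, 329.6]], [[598.3, 340.1]], [[587.6, 332.7]], [[592.1, 343.2]]]
13 scene fingers [[[523.7, 81.1]], [[533.1, 93.2]]] top L [[[597.9, 331.0]], [[602.4, 341.7]], [[591.6, 334.2]], [[596.1, 344.8]]]
30 scene fingers [[[525.4, 74.7]], [[535.1, 86.4]]] top L [[[603.4, 332.9]], [[608.0, 343.7]], [[597.0, 336.1]], [[601.5, 347.0]]]
40 scene fingers [[[526.5, 70.9]], [[536.2, 82.3]]] top L [[[606.8, 334.0]], [[611.3, 345.0]], [[600.2, 337.3]], [[604.8, 348.3]]]
50 scene fingers [[[527.5, 67.0]], [[537.5, 78.1]]] top L [[[610.2, 335.2]], [[614.8, 346.3]], [[603.6, 338.5]], [[608.2, 349.6]]]
4.4667 [512.09 204.23  96.31] [-0.0014  0.0026 -0.0002  0.001  -0.0011 -0.0005  0.0001] [-0.1692  0.6487 -0.4005  1.8823  0.381   0.686  -0.4944]
4.5167 [512.04 204.26  96.27] [-0.0014  0.0024  0.0006  0.0018  0.0006 -0.0005  0.0004] [-0.1693  0.6488 -0.4005  1.8823  0.381   0.686  -0.4943]
4.5667 [512.05 204.27  96.26] [-0.001   0.002   0.0005 -0.0002 -0.0022 -0.     -0.0005] [-0.1692  0.6488 -0.4005  1.8823  0.381   0.686  -0.4943]
4.6167 [512.08 204.26  96.26] [ 0.0003  0.002  -0.0011  0.0021  0.001  -0.0011 -0.0004] [-0.1692  0.6488 -0.4005  1.8823  0.381   0.686  -0.4944]
```

Across both cameras the visible fingertips sit about 37 mm above the reported TCP. They did so at the start as well (about 50 mm with the jaw open, which includes the 13 mm swing). The sideways position agrees. The bead should therefore be met at a reported z near 37, so I'll correct sideways and then go down gently, watching the force.

{"api": "jog_arm", "payload": {
  "steps": [
    [[0.0055, 0.001, 0, 0, 0, 0], [0, 0, 0.005, 0, 0, 0], [0, 0, 0.005, 0, 0, 0], [0, 0, 0.004, 0, 0, 0], [0, 0, 0, 0, 0, 0], [0, 0, 0, 0, 0, 0]]
  ]
}}

```text
time: 5.17
ee_pos: [511.1, 209.5, 81.8]
tcp_rot: [-0.0, 0.593, 0.805, -0.001]
ft_force: [0.3, 0.4, 0.0]
width: -0.001
grasp_force: 0.0
```

{"api": "jog_arm", "payload": {
  "steps": [
    [[0, 0, 0.002, 0, 0, 0], [0, 0, 0.002, 0, 0, 0], [0, 0, 0.002, 0, 0, 0], [0, 0, 0.002, 0, 0, 0], [0, 0, 0.002, 0, 0, 0], [0, 0, 0, 0, 0, 0], [0, 0, 0, 0, 0, 0]]
  ]
}}

```text
time: 5.75
ee_pos: [511.4, 209.8, 72.2]
tcp_rot: [-0.0, 0.593, 0.805, -0.0]
ft_force: [-0.2, -0.5, 0.8]
width: -0.0
grasp_force: 0.0
```

{"api": "jog_arm", "payload": {
  "steps": [
    [[0, 0, 0.002, 0, 0, 0], [0, 0, 0.002, 0, 0, 0], [0, 0, 0.002, 0, 0, 0], [0, 0, 0.002, 0, 0, 0], [0, 0, 0, 0, 0, 0]]
  ]
}}

```text
time: 6.17
ee_pos: [511.1, 209.6, 63.9]
tcp_rot: [-0.0, 0.593, 0.805, -0.0]
ft_force: [0.1, 0.2, -1.1]
width: 0.002
grasp_force: 0.0
```

{"api": "jog_arm", "payload": {
  "steps": [
    [[0, 0, 0.002, 0, 0, 0], [0, 0, 0.002, 0, 0, 0], [0, 0, 0.002, 0, 0, 0], [0, 0, 0.002, 0, 0, 0], [0, 0, 0, 0, 0, 0]]
  ]
}}

```text
time: 6.58
ee_pos: [511.1, 209.6, 55.9]
tcp_rot: [-0.0, 0.593, 0.805, -0.0]
ft_force: [0.3, 0.5, 1.0]
width: -0.0
grasp_force: 0.0
```

```bash
cat > chk.py <<'E'
from go import *
# cover shift: compare dark mask in the cover region of the top picture with start
a=cap('top');g=a['image'].astype(int).max(2);g0=cv2.imread('pics/top1.png').astype(int).max(2)
p=np.load('p.npy');c,q=np.cos(p[2]),np.sin(p[2])
# profile: mean brightness along the travel line at x=-5 and 55 local (z 69) and 25
ys=np.arange(70,-106,-3)
for im,n in((g0,'start'),(g,'now')):
  for x in (8,48):
    P=np.c_[p[0]+x*c-ys*q,p[1]+x*q+ys*c,np.full(len(ys),69.)];u=proj(a,P)
    v=cv2.remap(im.astype(np.float32),u[:,0].astype(np.float32).reshape(1,-1),u[:,1].astype(np.float32).reshape(1,-1),cv2.INTER_LINEAR)[0]
    d=ys[v<130];print(n,x,'dark y from',d.max() if len(d) else None,'to',d.min() if len(d) else None)
tgt((25,95,30),p)
E
python3 chk.py
```

```text
start 8 dark y from 67 to 1
start 48 dark y from 67 to 1
now 8 dark y from 70 to 1
now 48 dark y from 70 to 1
shift [-0.4  2.9 26.1] turn deg [-0.03  0.   -0.33] local [22.1 95.4] z 56.1 t 6.63 F [ 0.1  -0.68 -0.17]
```

Reported z is 56, below the deck, with no contact and the cover still seated. That confirms the tool-length offset, so I'll carry on down.

{"api": "jog_arm", "payload": {
  "steps": [
    [[0, 0, 0.002, 0, 0, 0], [0, 0, 0.002, 0, 0, 0], [0, 0, 0.002, 0, 0, 0], [0, 0, 0.002, 0, 0, 0], [0, 0, 0.002, 0, 0, 0], [0, 0, 0, 0, 0, 0]]
  ]
}}

```text
time: 7.13
ee_pos: [511.2, 209.6, 45.8]
tcp_rot: [-0.0, 0.593, 0.805, -0.0]
ft_force: [0.1, -0.7, -0.1]
width: 0.001
grasp_force: 0.0
```

{"api": "jog_arm", "payload": {
  "steps": [
    [[0, 0, 0.002, 0, 0, 0], [0, 0, 0.002, 0, 0, 0], [0, 0, 0, 0, 0, 0], [0, 0, 0, 0, 0, 0]]
  ]
}}

```text
time: 7.47
ee_pos: [511.3, 209.8, 42.2]
tcp_rot: [-0.0, 0.593, 0.805, -0.0]
ft_force: [0.8, 0.2, 0.7]
width: -0.006
grasp_force: 0.0
```

{"api": "jog_arm", "payload": {
  "steps": [
    [[0, 0, 0.0015, 0, 0, 0], [0, 0, 0.0015, 0, 0, 0], [0, 0, 0, 0, 0, 0], [0, 0, 0, 0, 0, 0]]
  ]
}}

```text
time: 7.8
ee_pos: [511.4, 209.8, 39.2]
tcp_rot: [-0.0, 0.593, 0.805, -0.0]
ft_force: [-0.1, -0.2, -0.1]
width: 0.001
grasp_force: 0.0
```

```bash
python3 chk.py
```

```text
start 8 dark y from 67 to 1
start 48 dark y from 67 to 1
now 8 dark y from 70 to 1
now 48 dark y from 70 to 1
shift [-0.4  2.7  9.3] turn deg [-0.    0.   -0.34] local [22.3 95.4] z 39.3 t 7.85 F [ 0.06 -0.27 -0.23]
```

{"api": "jog_arm", "payload": {
  "steps": [
    [[0, 0, 0.0015, 0, 0, 0], [0, 0, 0.0015, 0, 0, 0], [0, 0, 0, 0, 0, 0], [0, 0, 0, 0, 0, 0]]
  ]
}}

```text
time: 8.18
ee_pos: [511.4, 210.7, 36.5]
tcp_rot: [-0.0, 0.593, 0.805, 0.001]
ft_force: [-1.7, 2.6, 2.8]
width: 0.0
grasp_force: 1.3
```

{"api": "jog_arm", "payload": {
  "steps": [
    [[0, 0, 0.0015, 0, 0, 0], [0, 0, 0.0015, 0, 0, 0], [0, 0, 0, 0, 0, 0], [0, 0, 0, 0, 0, 0]]
  ]
}}

```text
time: 8.52
ee_pos: [511.7, 209.8, 33.3]
tcp_rot: [0.0, 0.593, 0.805, 0.0]
ft_force: [1.1, 1.5, 2.4]
width: -0.002
grasp_force: 1.3
```

```bash
python3 chk.py
```

```text
start 8 dark y from 67 to 1
start 48 dark y from 67 to 1
now 8 dark y from 67 to 1
now 48 dark y from 70 to 1
shift [-0.2  2.4  3.3] turn deg [ 0.02  0.01 -0.34] local [22.6 95.2] z 33.3 t 8.57 F [-0.3   2.47  3.  ]
```

Contact came at a reported z of about 37.5 and the tab is going down. I'll press a little further.

{"api": "jog_arm", "payload": {
  "steps": [
    [[0, 0, 0.001, 0, 0, 0], [0, 0, 0.001, 0, 0, 0], [0, 0, 0, 0, 0, 0], [0, 0, 0, 0, 0, 0]]
  ]
}}

```text
time: 8.9
ee_pos: [511.7, 210.0, 31.7]
tcp_rot: [0.0, 0.593, 0.805, 0.0]
ft_force: [-1.5, 1.6, 7.0]
width: -0.003
grasp_force: 3.6
```

```bash
python3 chk.py
```

```text
start 8 dark y from 67 to 1
start 48 dark y from 67 to 1
now 8 dark y from 61 to -8
now 48 dark y from 61 to -8
shift [-0.5  2.3  1.8] turn deg [ 0.04  0.   -0.33] local [22.7 95.5] z 31.8 t 8.95 F [-1.29  1.55  6.19]
```

The cover has sprung loose by about 10 mm. I'll lift off, move over the flat area left of the bar and come down slowly.

{"api": "jog_arm", "payload": {
  "steps": [
    [[0, 0, -0.005, 0, 0, 0], [0, 0, -0.01, 0, 0, 0], [0, 0, -0.01, 0, 0, 0], [0, 0, -0.005, 0, 0, 0], [-0.012, 0.001, 0, 0, 0, 0], [-0.012, 0, 0, 0, 0, 0], [-0.012, 0, 0, 0, 0, 0], [-0.012, 0, 0, 0, 0, 0], [-0.0115, 0, 0, 0, 0, 0], [0, 0, 0, 0, 0, 0], [0, 0, 0.008, 0, 0, 0], [0, 0, 0.007, 0, 0, 0], [0, 0, 0, 0, 0, 0], [0, 0, 0, 0, 0, 0]]
  ]
}}

```text
time: 10.12
ee_pos: [529.0, 154.1, 45.5]
tcp_rot: [-0.001, 0.593, 0.806, -0.001]
ft_force: [-0.1, 0.1, -0.6]
width: 0.001
grasp_force: 0.0
```

```bash
python3 chk.py | tail -3
```

```text
now 8 dark y from 43 to -8
now 48 dark y from 31 to -8
shift [58.1  2.1 15.9] turn deg [-0.05 -0.03 -0.24] local [22.7 36.9] z 45.9 t 10.17 F [-0.09  0.18 -0.12]
```

{"api": "jog_arm", "payload": {
  "steps": [
    [[-0.001, 0, 0.002, 0, 0, 0], [0, 0, 0.002, 0, 0, 0], [0, 0, 0.002, 0, 0, 0], [0, 0, 0.002, 0, 0, 0], [0, 0, 0.002, 0, 0, 0], [0, 0, 0, 0, 0, 0], [0, 0, 0, 0, 0, 0]]
  ]
}}

```text
time: 10.75
ee_pos: [530.2, 152.3, 36.2]
tcp_rot: [-0.0, 0.593, 0.805, -0.0]
ft_force: [0.4, -0.3, 0.3]
width: -0.002
grasp_force: 0.0
```

{"api": "jog_arm", "payload": {
  "steps": [
    [[-0.002, 0, 0, 0, 0, 0], [-0.002, 0, 0, 0, 0, 0], [-0.002, 0, 0, 0, 0, 0], [-0.002, 0, 0, 0, 0, 0], [-0.002, 0, 0, 0, 0, 0], [-0.002, 0, 0, 0, 0, 0], [-0.002, 0, 0, 0, 0, 0], [-0.002, 0, 0, 0, 0, 0]]
  ]
}}

```text
time: 11.42
ee_pos: [535.1, 137.0, 36.4]
tcp_rot: [-0.0, 0.593, 0.805, 0.0]
ft_force: [-0.5, 1.1, 0.8]
width: -0.001
grasp_force: 0.4
```

```bash
python3 chk.py | tail -3
```

```text
now 8 dark y from -2 to -17
now 48 dark y from 70 to -17
shift [76.8  1.6  6.3] turn deg [ 0.    0.02 -0.36] local [22.9 18.2] z 36.3 t 11.47 F [-0.32  0.67  1.07]
```

It's pushing: the cover's right edge has gone from -8 to -17. About 60 mm remain.

{"api": "jog_arm", "payload": {
  "steps": [
    [[-0.002, 0, 0, 0, 0, 0], [-0.0025, 0, 0, 0, 0, 0], [-0.0025, 0, 0, 0, 0, 0], [-0.0025, 0, 0, 0, 0, 0], [-0.0025, 0, 0, 0, 0, 0], [-0.0025, 0, 0, 0, 0, 0], [-0.0025, 0, 0, 0, 0, 0], [-0.0025, 0, 0, 0, 0, 0], [-0.0025, 0, 0, 0, 0, 0], [-0.0025, 0, 0, 0, 0, 0], [-0.0025, 0, 0, 0, 0, 0], [-0.0025, 0, 0, 0, 0, 0], [-0.0025, 0, 0, 0, 0, 0], [-0.0025, 0, 0, 0, 0, 0], [-0.0025, 0, 0, 0, 0, 0], [-0.0025, 0, 0, 0, 0, 0]]
  ]
}}

```text
time: 12.8
ee_pos: [546.8, 99.1, 36.3]
tcp_rot: [-0.0, 0.593, 0.805, 0.0]
ft_force: [-0.7, 0.5, 0.7]
width: -0.0
grasp_force: 0.4
```

```bash
python3 chk.py | tail -3
```

```text
now 8 dark y from 70 to -77
now 48 dark y from None to None
shift [116.6   1.6   6.2] turn deg [-0.    0.03 -0.37] local [ 22.6 -21.6] z 36.3 t 12.85 F [-0.11  0.27  0.56]
```

{"api": "jog_arm", "payload": {
  "steps": [
    [[-0.0025, 0, 0, 0, 0, 0], [-0.0025, 0, 0, 0, 0, 0], [-0.0025, 0, 0, 0, 0, 0], [-0.0025, 0, 0, 0, 0, 0], [-0.0025, 0, 0, 0, 0, 0], [-0.0025, 0, 0, 0, 0, 0], [-0.002, 0, 0, 0, 0, 0], [-0.002, 0, 0, 0, 0, 0], [-0.0015, 0, 0, 0, 0, 0], [-0.001, 0, 0, 0, 0, 0], [-0.0005, 0, 0, 0, 0, 0], [0, 0, 0, 0, 0, 0], [0, 0, 0, 0, 0, 0], [0.002, 0, 0, 0, 0, 0], [0.002, 0, 0, 0, 0, 0], [0, 0, -0.005, 0, 0, 0], [0, 0, -0.015, 0, 0, 0], [0, 0, -0.025, 0, 0, 0], [0, 0, -0.03, 0, 0, 0], [0, 0, -0.03, 0, 0, 0]]
  ]
}}

```text
time: 14.52
ee_pos: [551.4, 82.3, 142.5]
tcp_rot: [-0.001, 0.593, 0.805, -0.0]
ft_force: [0.7, 0.3, -0.7]
width: -0.002
grasp_force: 0.0
```

{"api": "jog_arm", "payload": {
  "steps": [
    [[0, -0.025, -0.01, 0, 0, 0], [0, -0.03, -0.01, 0, 0, 0], [0, -0.03, 0, 0, 0, 0], [0, -0.03, 0, 0, 0, 0], [0, -0.03, 0, 0, 0, 0], [-0.03, 0, 0, 0, 0, 0], [-0.03, 0, 0, 0, 0, 0], [-0.03, 0, 0, 0, 0, 0], [-0.03, 0, 0, 0, 0, 0], [-0.03, 0, 0, 0, 0, 0], [-0.03, 0, 0, 0, 0, 0], [-0.03, 0, 0, 0, 0, 0], [0, 0, 0, 0, 0, 0], [0, 0, 0, 0, 0, 0]]
  ]
}}

```text
time: 15.68
ee_pos: [475.9, -163.0, 161.4]
tcp_rot: [0.0, 0.595, 0.804, -0.0]
ft_force: [0.2, 0.3, 0.2]
width: 0.004
grasp_force: 0.0
```

```bash
python3 chk.py
python3 - <<'E'
from go import *
a=cap('top');p=np.load('p.npy');c,q=np.cos(p[2]),np.sin(p[2]);b=cap('scene')
# rectified deck map at z=69, 2 mm/cell, locally coded brightness
ys=np.arange(108,-109,-6);xs=np.arange(66,-19,-6)
for d in (a,):
  for x in xs:
    P=np.c_[p[0]+x*c-ys*q,p[1]+x*q+ys*c,np.full(len(ys),69.)];u=np.rint(proj(d,P)).astype(int)
    print('%4d '%x+''.join('#' if d['image'][v,k].max()<90 else '+' if d['image'][v,k].max()<150 else '.' for k,v in u))
E
```

```text
start 8 dark y from 67 to 1
start 48 dark y from 67 to 1
now 8 dark y from 61 to -77
now 48 dark y from 61 to -77
shift [343.5 146.5 131.6] turn deg [ 0.   -0.03 -0.38] local [-123.8 -247.6] z 161.4 t 15.73 F [ 0.4   0.23 -0.14]
  66 +....................................
  60 +...................##++++#+++++.....
  54 ....+...+++++++#+...#####+++++++.....
  48 .++++...+..######...#########+#+.....
  42 +.......+..######...#########+#+.....
  36 ++##+++.+#####..+...#+#######+#+.....
  30 +#######+######.+...#..#######++.....
  24 .+#######++####.#...#..#######++.....
  18 .+#++..+#..######...#.+########+.....
  12 ........+..######...###########+.....
   6 +.......+#####..+...############.....
   0 ........+#####..#...###########+.....
  -6 ..............+.....###########+.....
 -12 +............+.......++++..++++......
 -18 .....................................
```

The cover now lies square at about x 25, y -45 with the bay fully open, and the arm is clear.

```bash
python3 -c "
from cell import r
print(r.close_job())"
```

```text
the job is handed in; nothing more can be done
None
```

I handed the job in at about 16 s: pressing the tab released the cover, and I pushed it off its seat until it lay flat and square at about x 25, y -45 mm, with the battery bay fully open and the arm clear; the judge's verdict was not shown.

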